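# Turn the carousel and scan its stock label

## Task

The stock label on the cosmetics carousel is hidden behind the frosted guard: push the carousel round until the label is fully clear of the guard, then pick up the handheld scanner, aim it squarely at the middle of the label from about 80 mm away and hold it still there for about two seconds, without the scanner touching the carousel. Finally lay the scanner flat inside the green tray (set it down, do not drop it) and let go, leaving the label clear of the guard and the tray, pen cup, dropper bottle and cuticle pusher where they stand.

Things in the scene. Friction and masses are not known exactly. Their poses are not given: they have to be found in the camera images.
- carousel_base: Fixed white foot of the acrylic carousel; origin on the table on the turning axis, z up, +x roughly away from the robot. It carries a fixed frosted upright guard, 4 mm thick, 115 mm high: an arc of mean radius 135 mm over bearings -60 to +60 degrees about its +x axis. The other 240 degrees are open.
- carousel_disc (a point): Centre of the top face of the carousel's turning clear disc (radius 105 mm, 28 mm above the table), on the axis. Round the axis an upper tier of radius 46 mm at 85 to 90 mm height carries pots reaching 135 mm above the table; low pots up to 68 mm high stand on the disc within 67 mm of the axis.
- post_top (a point): Top centre of one of four equal white upright posts on the disc, 12 mm thick, 90 mm from the axis, reaching from 28 to 120 mm above the table, at 45, 135 (this one), 225 and 315 degrees anticlockwise from the label's bearing. Push any post sideways to turn the carousel.
- carousel (a joint): Turn of the carousel (rad), anticlockwise seen from above positive: the label's bearing about the axis, measured from the carousel_base +x axis. 0: the label is at the middle of the guard. Stops at -3.1 and 3.1. It needs about 0.07 N m to turn (under 1 N at a post), has slight drag, and stays where it is left.
- label (a point): Stock label with plain black bars on a white card 60 mm wide, 46 mm high, 4 mm thick, standing near the rim of the carousel disc and turning with it. Origin: centre of its printed face, 88 mm from the axis and 60 mm above the table. +x: outward normal of the face, pointing away from the axis and 20 degrees upward (the card leans back); +y level along its width; +z up along the face.
- scanner: Cordless handheld scanner, grey, 150 mm long, 0.11 to 0.23 kg, lying flat. Origin: centre of its underside; +x towards the scanning window, +z up. Handle: 28 mm wide, 26 mm high, from x = -75 to +35 mm (grip it at the origin). Head: 44 mm wide, 34 mm high, from x = +35 to +75 mm; the black window is the front face of the head, beam along +x, 17 mm above the underside.
- scanner_spot (a point): The focus of the scanner's beam: 80 mm ahead of the window centre, at x = 155 mm, y = 0, z = 17 mm in the scanner's frame. It should lie at the label's centre while scanning, with the beam square to the label.
- tray: Loose green ceramic trinket tray, 0.6 kg, outside 196 mm (its x) by 120 mm (its y), rim 14 mm high, walls 4 mm; inner floor 4 mm above its underside. Origin: centre of its underside, +z up.
- pen_cup: Loose white ceramic cup with four slim eyeliner pens, 68 mm across, cup 85 mm and pens 147 mm high. Origin: centre of its underside, +z up. Bystander.
- dropper_bottle: Loose closed amber glass dropper bottle, 42 mm across, 117 mm high. Origin: centre of its underside, +z up. Bystander.
- cuticle_pusher: Loose steel cuticle pusher lying flat, 135 mm long (its x), 11 mm wide, 6 mm high. Origin: middle of its underside, +z up. It lies close beside the tray. Bystander.
There are look-alikes about, which are no part of the job. Of the things that look like the tray, take the one that is nearest to the robot's base at the start.

How it is judged (in metres and radians):
On the way, in this order (a step that is already met when the one before it is completed fails the run):
1. the carousel is turned so that the label is out of the guard, on its open side (its centre under 25 mm beyond the axis along the base's +x) (x of label in the frame of carousel_base below 0.025 m), for 0.2 s.
2. scanner held on the label for 1.5 s: focus within 20 mm of its centre, beam within 0.22 rad of its normal, slower than 20 mm/s and 0.2 rad/s, label still clear of the guard (distance between scanner_spot and label below 0.02 m and angle between the x axis of scanner and the x axis of label, either way round below 0.22 rad and x of scanner in the frame of label above 0.1 m and linear speed of scanner below 0.02 m/s and angular speed of scanner below 0.2 rad/s and x of label in the frame of carousel_base below 0.025 m), for 1.5 s.
At the end, for the whole second after the job is handed in: The scanner lies flat, right way up and at rest on the inner floor of the tray (origin within 30 mm along and 40 mm across of the tray's centre, at most 8 mm above its underside, tilted less than 0.08 rad), released; the label is still on the open side, clear of the guard (x of scanner in the frame of tray between -0.03 and 0.03 m and y of scanner in the frame of tray between -0.04 and 0.04 m and z of scanner in the frame of tray between 0.001 and 0.008 m and angle between scanner's own z axis and vertical below 0.08 rad and linear speed of scanner below 0.02 m/s and contact force between the fingers and scanner below 0.1 N and x of label in the frame of carousel_base below 0.025 m); the robot touches nothing.
It fails at once if the scanner touches the carousel or its guard (over 1 N) (contact force between scanner and carousel_base above 1 N).
It fails at once if the scanner is dropped or thrown (moving over 0.45 m/s while not held) (linear speed of scanner above 0.45 m/s and contact force between the fingers and scanner below 0.2 N).
It fails at once if the tray is shifted by more than 25 mm (distance of tray from where it was at the start of the episode above 0.025 m).
It fails at once if the pen cup, dropper bottle or cuticle pusher is shifted by more than 20 mm or tipped (distance of any of pen_cup, dropper_bottle, cuticle_pusher from where it was at the start of the episode above 0.02 m or angle between any of pen_cup, dropper_bottle, cuticle_pusher's own z axis and vertical above 0.35 rad).
It also fails if it takes over 61 s, if anything falls off the work surface, if the arm or the gripper's body presses on something with over 40 N, if the wrist force passes 120 N, or if a joint passes its speed limit or range.

## Robot

A 6-joint arm with a two-finger parallel gripper is mounted at the origin on the work surface. World frame = base frame: x ahead of the robot, y to its left, z up, the work surface at z = 0. Lengths are in m, angles in degrees, forces in N, time in s.
With the tool pointing down it reaches from about 0.3 to 0.75 m from the base axis. Payload 8.5 kg.
Tool frame: the origin (TCP) lies midway between the tips of the shut fingers; the grasp point (between the pads) lies 19 mm behind it; z points along the fingers, y is the line along which they close (so a half turn about z gives the same grasp; the last joint's range is limited). The gripper opens to 85 mm and grips with 20 to 120 N. Pads are 22 mm wide; open, the fingers measure 114 mm over their backs; the gripper's body (76 mm by 85 mm) begins 54 mm behind the grasp point. The pads swing forward as they close: fully open they stand 13 mm farther back than shut.
Start: joints at [-75.705, 21.807, 74.336, -0, 83.858, -12.336], TCP at [0.247, -0.492, 0.231] pointing down, gripper open.
Joint ranges: [-178.18, 178.18], [-50.72, 133.34], [12.68, 142.11], [-81.47, 261.47], [9.98, 163.14], [-165.26, 165.26]. Speed limits (degrees/s): [136.94, 136.94, 180, 180, 180, 180].

## Interface

Orientations are given as a 3x3 rotation matrix whose columns are the frame's x, y, z axes.
In Python, from rig import observe, optics, order, spotter gives the robot as it stands.
- The arm moves only by the tool move_arm, never from a script. Its argument "series" is text: rows parted by semicolons, each of 5 numbers parted by spaces: the shift along the tool's x, y, z in cm, then the turn about the tool's z in degrees, then the opening, from -1 (shut) to 1 (fully open). A call has 1 to 8 rows; each row is the pose to reach, as a shift and turn from the pose commanded when the call began, along the tool's axes at that moment; what a row does not reach only later rows make up. A row lasts 1/8 s, in which the tool goes at most 62.5 mm and 10.7 degrees, less where a joint would pass 70% of its speed; a pose out of reach is approached as far as the arm can. A call with a gripper value outside its range is refused whole. The fingers move at their own pace and stop on an object; "force" is the grip in N (left out, the last holds). Time passes only in rows, so rows that repeat a pose let the fingers close. It gives the time, the measured TCP pose, the force, the opening and the grip force at its end, in the units of the state.
- observe(): the state, without advancing time (a new reading comes with each control period).
- optics.get_image(name): name is "scene" or "top" or "wrist"; returns a dict with "pixels" (420x560x3 uint8, blue, green, red), "camera_matrix" (3x3 intrinsics, pixels), "rvec" (rotation vector, rad) and "tvec" (3), from world to camera coordinates, as OpenCV has them. Camera axes: x right, y down, z forward; pixel columns grow to the right and rows downward; lengths in m; the calibration is good to about 2 mm. A picture is of the moment at which its call begins. There is no depth.
- order.close_job(): hands the job in; it is judged then, once.
Trained networks look in the newest picture that a camera, given by its name, has taken for a name from the list of things; names that differ only in an ending like _2 or _b are one class to them, and where a whole thing is asked for, a point or a joint stands for the part that bears it (a point fixed in the world has none). Each returns a list of dicts, best first, with "score" (0 to 1); they miss things now and then, are a little off and sometimes report something else, mostly with a low value. They report only what shows in the picture. A call takes as long as a camera call. They do not tell look-alikes from the thing itself.
- spotter.find_in(thing, camera): "point" ([x, y, z] in m, in world coordinates, good to about 4 mm: the middle of the surface that is visible of it).
- spotter.cut_out(thing, camera): "pixels" (420x560 bool, what is visible of it).
- spotter.mark_of(thing, camera): "point" ([x, y, z] in m, in world coordinates, good to about 4 mm: a listed point, or the origin of a listed thing).
The state is a dict: "time_s": time; "q": joint angles; "qvel": joint speeds; "joint_efforts": joint torques, N m; "position": TCP position; "tool_rot": TCP orientation; "ft_force": force on the tool from outside, world axes, zero at the start; "wrist_torque": the same for the moment, N m; "grip_width": finger opening in m; "gripper_force": force on a finger pad.
Only numpy, scipy, OpenCV 4.12 (cv2) and the standard library are available. Lean on these libraries where they do the work, as an engineer would, in place of code of your own. Each camera call takes 0.05 s, during which the arm holds its last target. There are 200 camera calls.

## Working session

There is one attempt and no reset: what is moved stays moved. The work goes in short steps, Python scripts to look and compute and a tool call to move; the robot and the scene stay as the last step left them, time stands still between calls to the robot, and variables do not carry over. Pictures are saved under pics/ and viewed, at most 10 in all, crops included, and the job is handed in when it is done.

Besides the shell and the picture viewer there is one more tool, called after ">>>" by a JSON object that holds its "method" and its "body". move_arm: Moves the arm, as the interface text tells. Its arguments: {"type":"object","properties":{"series":{"type":"string"},"force":{"type":"number"}},"required":["series"]}

```bash
ls; mkdir -p pics; cat > h.py <<'E'
import numpy as np, cv2
from rig import observe, optics, order, spotter
def grab(n,f=None):
    d=optics.get_image(n)
    if f: cv2.imwrite(f,d['pixels'])
    return d
def P(d):
    R,_=cv2.Rodrigues(np.array(d['rvec'],float)); return np.array(d['camera_matrix']),R,np.array(d['tvec'],float).ravel()
def proj(d,p): 
    K,R,t=P(d); c=R@np.array(p,float)+t; u=K@c; return u[:2]/u[2]
def onplane(d,uv,z):
    K,R,t=P(d); o=-R.T@t; r=R.T@np.linalg.inv(K)@np.array([uv[0],uv[1],1.]); return o+r*(z-o[2])/r[2]
E
python3 - <<'E'
from h import *
np.set_printoptions(precision=3,suppress=True)
a=grab('scene');b=grab('top')
cv2.imwrite('pics/a.png',a['pixels']);cv2.imwrite('pics/b.png',b['pixels'])
for c in ['scene','top']:
    for n in ['carousel_base','carousel_disc','post_top','label','scanner','tray','pen_cup','dropper_bottle','cuticle_pusher']:
        print(c,n,[(np.array(r['point']).round(3).tolist(),round(r['score'],2)) for r in spotter.mark_of(n,c)])
print(observe()['time_s'])
E
```

```text
pics
scene carousel_base [([0.542, 0.264, 0.004], 0.68)]
scene carousel_disc [([0.542, 0.26, 0.031], 0.81)]
scene post_top [([0.457, 0.281, 0.122], 0.63)]
scene label [([0.614, 0.314, 0.06], 0.56)]
scene scanner [([0.525, 0.022, -0.002], 0.6)]
scene tray [([0.425, -0.531, 0.001], 0.94), ([0.503, -0.268, -0.001], 0.91), ([0.752, -0.231, -0.0], 0.9), ([0.693, -0.056, -0.003], 0.39)]
scene pen_cup [([0.702, 0.055, -0.002], 0.68)]
scene dropper_bottle [([0.695, -0.058, -0.002], 0.55)]
scene cuticle_pusher [([0.497, -0.356, -0.0], 0.5)]
top carousel_base [([0.543, 0.261, -0.003], 0.89)]
top carousel_disc [([0.542, 0.257, 0.03], 0.92)]
top post_top [([0.456, 0.279, 0.12], 0.74), ([0.522, 0.017, 0.001], 0.34)]
top label [([0.616, 0.309, 0.058], 0.77), ([0.503, -0.358, 0.001], 0.43)]
top scanner [([0.52, 0.019, 0.002], 0.59)]
top tray [([0.424, -0.536, -0.001], 0.96), ([0.506, -0.274, 0.0], 0.92), ([0.75, -0.234, -0.002], 0.84)]
top pen_cup [([0.696, 0.052, -0.001], 0.75)]
top dropper_bottle [([0.694, -0.056, -0.004], 0.55)]
top cuticle_pusher [([0.5, -0.359, 0.0], 0.55)]
1.0
```

View pics/a.png

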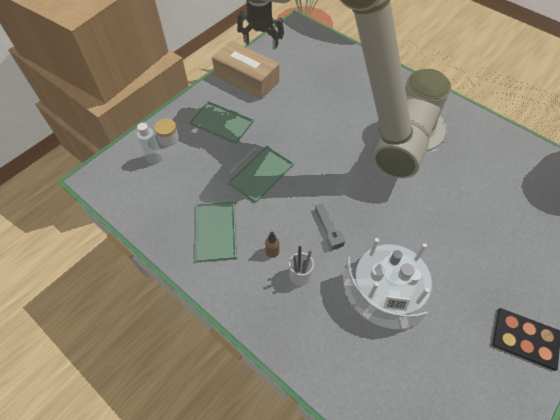

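View pics/b.png

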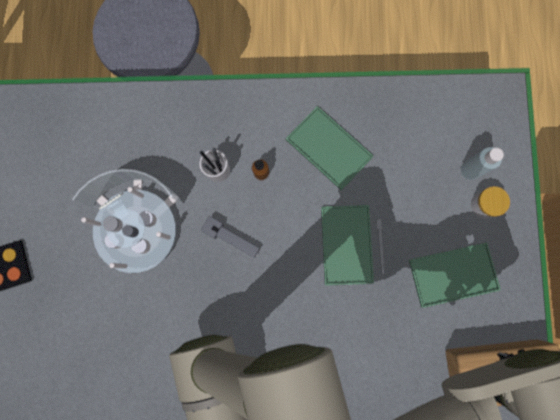

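The scene shows the carousel at about (393,280), with the label behind the guard at (397,302). The scanner is at (330,226), the pen cup at (301,267) and the dropper at (272,245).

Three things could be the tray, in top-view pixels:
- (347,244), at a range of 0.57 m
- (454,275), at 0.68 m
- (330,147), at 0.79 m

The one at (347,244) fits: it's nearest the base and has the pusher right beside it at (381,248). I'll confirm with an enlarged crop and measure the guard and scanner directions.

```bash
python3 - <<'E'
from h import *
np.set_printoptions(precision=3,suppress=True)
b=grab('top');a=grab('scene');im=b['pixels'].copy()
o=observe();print(o['time_s'],np.array(o['tool_rot']),o['position'],o['grip_width'],np.array(o['ft_force']))
for d,c in((b,'top'),(a,'scene')):
    for n,z in(('scanner',.03),('tray',.014),('cuticle_pusher',.006)):
        for r in spotter.cut_out(n,c)[:3 if n=='tray' else 1]:
            k,_=cv2.findContours(r['pixels'].astype(np.uint8),0,2);k=max(k,key=cv2.contourArea)[:,0]
            w=np.array([onplane(d,p,z)[:2] for p in k])
            R=cv2.minAreaRect((w*1000).astype(np.float32));print(c,n,round(r['score'],2),R)
            print(cv2.boxPoints(R).round())
x=cv2.resize(im[140:300,50:200],None,fx=3.7,fy=3.7,interpolation=2)
y=cv2.resize(im[190:300,300:400],None,fx=2.4,fy=2.4,interpolation=2)
s=cv2.resize(im[200:270,190:275],None,fx=2.8,fy=2.8,interpolation=2)
W=np.zeros((592,800,3),np.uint8);W[:x.shape[0],:x.shape[1]]=x;W[:y.shape[0],558:558+y.shape[1]]=y;W[300:300+s.shape[0],558:558+s.shape[1]]=s
cv2.imwrite('pics/c.png',W)
E
```

```text
1.1 [[ 0.894  0.448 -0.   ]
 [ 0.448 -0.894  0.   ]
 [ 0.    -0.    -1.   ]] [ 0.247 -0.492  0.231] 0.08573326125430435 [-0.418  0.198  0.024]
top scanner 0.9 ((519.8301391601562, 19.722244262695312), (152.30181884765625, 43.84435272216797), 58.749534606933594)
[[462. -34.]
 [499. -57.]
 [578.  73.]
 [541.  96.]]
top tray 0.8 ((501.7286071777344, -269.7229309082031), (195.8413543701172, 121.31810760498047), 1.5917154550552368)
[[ 402. -212.]
 [ 406. -333.]
 [ 601. -328.]
 [ 598. -206.]]
top tray 0.68 ((751.0673217773438, -229.90139770507812), (199.65945434570312, 125.78736114501953), 46.22857666015625)
[[ 637. -258.]
 [ 727. -345.]
 [ 866. -201.]
 [ 775. -114.]]
top cuticle_pusher 0.54 ((505.96575927734375, -353.638916015625), (110.4425048828125, 8.524542808532715), 2.523066520690918)
[[ 451. -352.]
 [ 451. -360.]
 [ 561. -355.]
 [ 561. -347.]]
scene scanner 0.97 ((529.5901489257812, 22.47545623779297), (156.46688842773438, 49.4461669921875), 60.66500473022461)
[[470. -34.]
 [513. -58.]
 [589.  79.]
 [546. 103.]]
scene tray 0.86 ((505.94940185546875, -268.716552734375), (205.52989196777344, 129.96395874023438), 1.3325549364089966)
[[ 402. -206.]
 [ 405. -336.]
 [ 610. -331.]
 [ 607. -201.]]
scene tray 0.62 ((429.78125, -528.2625122070312), (130.6816864013672, 207.69935607910156), 12.521366119384766)
[[ 343. -441.]
 [ 389. -644.]
 [ 516. -615.]
 [ 471. -413.]]
scene tray 0.59 ((755.4573974609375, -230.88961791992188), (202.35243225097656, 121.06053924560547), 46.368587493896484)
[[ 642. -262.]
 [ 729. -346.]
 [ 869. -199.]
 [ 781. -116.]]
scene cuticle_pusher 0.6 ((679.9176635742188, -70.92296600341797), (79.88885498046875, 38.994285583496094), 40.68235397338867)
[[ 637.  -82.]
 [ 662. -112.]
 [ 723.  -60.]
 [ 697.  -30.]]
```

View pics/c.png

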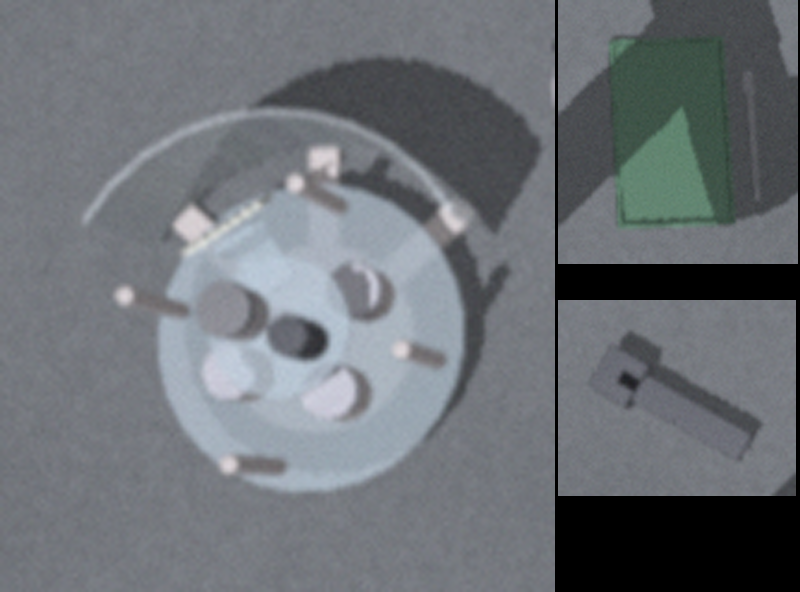

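The crop shows the guard's ends at about (85,222) and (460,205), the label card near (225,228), and posts at (123,296), (295,184), (401,349) and (229,464). The tray with the pusher beside it is confirmed, and the scanner's head points up-left.

Moves only turn about the tool's z, but the beam has to dip about 20°. I'll check whether the arm's inner reach limit tilts the tool.

>>> {"method": "move_arm", "body": {"series": "0 -6 0 0 1;0 -12 0 0 1;0 -18 0 0 1;0 -24 0 0 1;0 -29 0 0 1;0 -34 0 0 1;0 -36 0 0 1;0 -36 0 0 1"}}

```text
time_s: 2.4
position: [0.085, -0.1695, 0.2315]
tool_rot: [[0.895, 0.446, -0.0], [0.446, -0.895, -0.002], [-0.001, 0.002, -1.0]]
ft_force: [-0.0, -0.6, 0.4]
grip_width: 0.0857
gripper_force: 0.0
```

```bash
python3 - <<'E'
from h import *
np.set_printoptions(precision=3,suppress=True)
o=observe();print(o['time_s'],np.array(o['tool_rot']),o['position'],np.array(o['q']))
b=grab('top')
ax=np.array([.5425,.26])
for uv in((73,200),(174.3,195.4)):
    p=onplane(b,uv,.115)[:2]-ax;print('guard end',np.hypot(*p),np.degrees(np.arctan2(p[1],p[0])))
for uv in((123,296),(295,184),(401,349),(229,464)):
    p=onplane(b,(50+uv[0]/3.7,140+uv[1]/3.7),.12)[:2]-ax;print('post',np.hypot(*p),np.degrees(np.arctan2(p[1],p[0])))
E
```

```text
2.4 [[ 0.895  0.446 -0.   ]
 [ 0.446 -0.895 -0.002]
 [-0.001  0.002 -1.   ]] [ 0.085 -0.17   0.232] [-101.68   -20.459  117.342    0.004   82.979  -38.164]
guard end 0.13676769263946592 61.5431348700364
guard end 0.14000776458309155 -58.76065869741361
post 0.09292570938991689 79.57919881941395
post 0.08813708736695831 -10.199564644663116
post 0.08780565525677678 -102.33885906281391
post 0.09116994513779253 167.34532424485695
```

>>> {"method": "move_arm", "body": {"series": "0 0 5 0 1;0 0 10 0 1;0 0 14 0 1;0 0 16 0 1;0 0 18 0 1;0 0 18 0 1"}}

```text
time_s: 3.2
position: [0.087, -0.1733, 0.0539]
tool_rot: [[0.893, 0.449, -0.0], [0.449, -0.893, 0.006], [0.002, -0.005, -1.0]]
ft_force: [-0.1, 0.9, 0.5]
grip_width: 0.0852
gripper_force: 0.0
```

```bash
python3 - <<'E'
from h import *
o=observe();print(o['time_s'],np.array(o['q']).round(1))
E
```

```text
3.2 [-1.005e+02  6.300e+00  1.419e+02 -1.000e-01  3.210e+01 -3.710e+01]
```

>>> {"method": "move_arm", "body": {"series": "0 -2 0 0 1;0 -3 0 0 1;0 -4 0 0 1;0 -4 0 0 1"}}

```text
time_s: 3.7
position: [0.0762, -0.1525, 0.0748]
tool_rot: [[0.894, 0.448, -0.007], [0.448, -0.894, 0.01], [-0.002, -0.012, -1.0]]
ft_force: [-0.1, 0.2, -1.0]
grip_width: 0.085
gripper_force: 0.0
```

>>> {"method": "move_arm", "body": {"series": "0 0 0 0 1"}}

```text
time_s: 3.82
position: [0.0763, -0.1525, 0.0744]
tool_rot: [[0.894, 0.448, -0.006], [0.448, -0.894, 0.011], [-0.001, -0.013, -1.0]]
ft_force: [-0.8, 0.2, -0.5]
grip_width: 0.0854
gripper_force: 0.0
```

```bash
python3 - <<'E'
from h import *
o=observe();print(o['time_s'],np.array(o['q']).round(1))
E
```

```text
3.825 [-105.9   -2.   142.    -0.8   40.5  -42. ]
```

The limit barely tilts the tool (under 1°), so that won't work. I'll get the dip by gripping the scanner's tail and pivoting it on its nose instead. First I'll push the post at bearing 79.5° anticlockwise.

```bash
cat >> h.py <<'E'
def rows(pts,p0=None,R=None):
    o=observe(); R=np.array(o['tool_rot']) if R is None else R; p0=np.array(o['position']) if p0 is None else np.array(p0)
    for p in pts: print(((R.T@(np.array(p)-p0))*100).round(1))
E
python3 - <<'E'
from h import *
ax=np.array([.5425,.26])
c=lambda b,z,r=.09:[*(ax+r*np.array([np.cos(np.radians(b)),np.sin(np.radians(b))])),z]
rows([[.25,-.15,.26],[.42,.0,.26],c(62,.26),c(62,.085)])
print();o=observe();R=np.array(o['tool_rot']);rows([c(b,.085) for b in range(68,168,6)],c(62,.085))
E
```

```text
[ 15.6   7.3 -18.7]
[ 37.6   1.6 -18.6]
[ 67.5 -21.4 -18.3]
[ 67.5 -21.2  -0.8]

[-0.6 -0.7  0. ]
[-1.2 -1.4  0. ]
[-2. -2.  0.]
[-2.8 -2.5  0. ]
[-3.6 -3.   0. ]
[-4.5 -3.3  0. ]
[-5.4 -3.6  0. ]
[-6.3 -3.7  0.1]
[-7.2 -3.8  0.1]
[-8.2 -3.8  0.1]
[-9.1 -3.6  0.1]
[-10.   -3.4   0. ]
[-10.9  -3.1   0. ]
[-11.8  -2.6   0. ]
[-12.5  -2.1   0. ]
[-13.3  -1.5   0. ]
[-14.   -0.9   0. ]
```

>>> {"method": "move_arm", "body": {"series": "3 1 -6 0 -1;7 3 -12 0 -1;15 5 -18.6 0 -1;21 6 -18.6 0 -1;28 4 -18.6 0 -1;34 2 -18.6 0 -1;40 0 -18.6 0 -1;46 -5 -18.6 0 -1"}}

```text
time_s: 4.82
position: [0.3978, 0.0121, 0.2539]
tool_rot: [[0.894, 0.449, -0.006], [0.449, -0.894, 0.012], [-0.0, -0.013, -1.0]]
ft_force: [-0.5, -1.4, 0.8]
grip_width: 0.0
gripper_force: 0.0
```

```bash
python3 - <<'E'
from h import *
ax=np.array([.5425,.26])
c=lambda b,z,r=.09:[*(ax+r*np.array([np.cos(np.radians(b)),np.sin(np.radians(b))])),z]
print(observe()['q']);rows([c(62,.26),c(62,.085)])
E
```

```text
[-15.8070334    5.34696643  93.11369148   0.55926851  82.06939577
  47.44496791]
[ 31.4 -20.9  -0.3]
[ 31.4 -20.6  17.2]
```

>>> {"method": "move_arm", "body": {"series": "0 0 0 0 -1;0 0 0 0 -1"}}

```text
time_s: 5.08
position: [0.3956, 0.0101, 0.2536]
tool_rot: [[0.893, 0.449, -0.008], [0.449, -0.893, 0.012], [-0.001, -0.014, -1.0]]
ft_force: [-0.2, -0.0, -0.2]
grip_width: 0.0001
gripper_force: 0.0
```

```bash
python3 - <<'E'
from h import *
ax=np.array([.5425,.26])
c=lambda b,z,r=.09:[*(ax+r*np.array([np.cos(np.radians(b)),np.sin(np.radians(b))])),z]
print(observe()['position']);rows([c(62,.26),c(62,.085)])
E
```

```text
[0.39562047 0.01009094 0.25356122]
[ 31.7 -20.9  -0.4]
[ 31.7 -20.7  17.1]
```

>>> {"method": "move_arm", "body": {"series": "6 -4 -0.4 0 -1;12 -8 -0.4 0 -1;17 -12 -0.4 0 -1;22 -15 -0.4 0 -1;27 -18 -0.4 0 -1;31.7 -20.9 -0.4 0 -1;31.7 -20.9 -0.4 0 -1;31.7 -20.9 -0.4 0 -1"}}

```text
time_s: 6.08
position: [0.5861, 0.3369, 0.2605]
tool_rot: [[0.895, 0.446, -0.007], [0.446, -0.895, 0.011], [-0.001, -0.013, -1.0]]
ft_force: [-0.1, -0.3, -1.3]
grip_width: -0.0
gripper_force: 0.0
```

>>> {"method": "move_arm", "body": {"series": "0 0 6 0 -1;0 0.1 12 0 -1;0 0.2 17.3 0 -1;0 0.2 17.3 0 -1"}}

```text
time_s: 6.58
position: [0.5838, 0.3364, 0.0854]
tool_rot: [[0.895, 0.446, -0.013], [0.446, -0.895, 0.009], [-0.008, -0.014, -1.0]]
ft_force: [0.2, 0.5, 0.4]
grip_width: -0.0002
gripper_force: 0.0
```

```bash
python3 - <<'E'
from h import *
ax=np.array([.5425,.26])
c=lambda b,z,r=.09:[*(ax+r*np.array([np.cos(np.radians(b)),np.sin(np.radians(b))])),z]
o=observe();print(o['position']);rows([c(b,.085) for b in range(62,170,6)])
E
```

```text
[0.58380487 0.33637739 0.08539085]
[ 0.2 -0.2  0. ]
[-0.4 -1.   0.1]
[-1.  -1.6  0.1]
[-1.8 -2.2  0.1]
[-2.5 -2.8  0.1]
[-3.4 -3.2  0.1]
[-4.2 -3.5  0.1]
[-5.2 -3.8  0.1]
[-6.1 -3.9  0.1]
[-7.  -4.   0.1]
[-8.  -4.   0.2]
[-8.9 -3.8  0.2]
[-9.8 -3.6  0.2]
[-10.7  -3.3   0.2]
[-11.5  -2.8   0.2]
[-12.3  -2.3   0.2]
[-13.1  -1.7   0.2]
[-13.7  -1.1   0.2]
```

>>> {"method": "move_arm", "body": {"series": "-0.4 -1 0.1 0 -1;-1 -1.6 0.1 0 -1;-1.8 -2.2 0.1 0 -1;-2.5 -2.8 0.1 0 -1;-3.4 -3.2 0.1 0 -1;-4.2 -3.5 0.1 0 -1;-5.2 -3.8 0.1 0 -1;-6.1 -3.9 0.1 0 -1"}}

```text
time_s: 7.58
position: [0.5127, 0.3464, 0.0873]
tool_rot: [[0.894, 0.448, -0.006], [0.448, -0.894, 0.012], [-0.0, -0.013, -1.0]]
ft_force: [1.0, -0.6, -0.3]
grip_width: 0.0002
gripper_force: 0.6
```

>>> {"method": "move_arm", "body": {"series": "-0.9 -0.1 0 0 -1;-1.9 -0.1 0 0 -1;-2.8 0.1 0 0 -1;-3.7 0.3 0 0 -1;-4.6 0.6 0 0 -1;-5.4 1.1 0 0 -1;-6 1.5 0 0 -1;-6.3 1.8 0 0 -1"}}

```text
time_s: 8.57
position: [0.4647, 0.3019, 0.0871]
tool_rot: [[0.894, 0.448, -0.007], [0.448, -0.894, 0.012], [-0.001, -0.014, -1.0]]
ft_force: [-0.6, 2.0, 1.6]
grip_width: 0.0004
gripper_force: 0.5
```

```bash
python3 - <<'E'
from h import *
ax=np.array([.5425,.26])
o=observe();print(o['position'],o['ft_force'])
a=grab('scene');b=grab('top')
for c in('scene','top'):
    for n in('label','post_top'):
        for r in spotter.mark_of(n,c)[:2]:
            p=np.array(r['point']);print(c,n,p.round(3),round(r['score'],2),np.degrees(np.arctan2(*(p[:2]-ax)[::-1])).round(1))
cv2.imwrite('pics/d.png',cv2.resize(np.hstack([a['pixels'][180:380,250:560],b['pixels'][100:300,0:250]]),None,fx=1.4,fy=1.4))
E
```

```text
[0.46471658 0.30192273 0.08709636] [-0.59829078  1.97465149  1.57208739]
scene label [0.499 0.339 0.058] 0.97 118.8
scene post_top [0.52  0.172 0.123] 0.84 -104.3
top label [0.501 0.339 0.058] 0.61 117.6
top post_top [0.52  0.175 0.119] 0.64 -104.7
```

View pics/d.png

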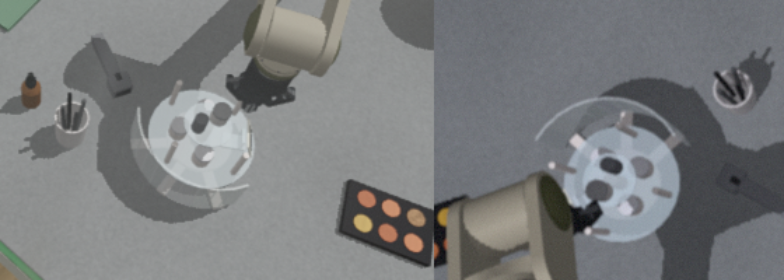

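The label now sits at bearing about 119°, clear of the guard and facing the open side. Next I'll lift clear and move over the scanner's tail.

```bash
python3 - <<'E'
from h import *
rows([[.4647,.302,.26],[.47,.15,.24],[.4946,-.023,.20]])
E
```

```text
[ -0.1  -0.2 -17.3]
[ -6.4  13.6 -15.5]
[-12.   30.2 -11.7]
```

>>> {"method": "move_arm", "body": {"series": "0 0 -6 0 -1;0 0 -12 -5 -1;-0.1 0 -16 -15 0;-2 5 -16 -26 1;-4 10 -15 -36 1;-7 15 -14 -47 1;-9 21 -13 -58 1;-11 26 -12 -68 1"}}

```text
time_s: 9.88
position: [0.4831, 0.0348, 0.2069]
tool_rot: [[-0.006, 1.0, -0.005], [1.0, 0.006, 0.012], [0.012, -0.005, -1.0]]
ft_force: [0.8, 0.1, -0.7]
grip_width: 0.0855
gripper_force: 0.0
```

>>> {"method": "move_arm", "body": {"series": "0 0 0 -10.6 1;0 0 0 -21.2 1;0 0 0 -31.8 1;0 0 0 -42.4 1;0 0 0 -53 1;0 0 0 -63.6 1;0 0 0 -74.2 1;0 0 0 -84.8 1"}}

```text
time_s: 10.88
position: [0.4831, 0.0365, 0.207]
tool_rot: [[-0.996, 0.084, -0.006], [0.084, 0.996, 0.012], [0.007, 0.011, -1.0]]
ft_force: [-0.3, -0.4, -0.0]
grip_width: 0.0858
gripper_force: 0.0
```

```bash
python3 - <<'E'
from h import *
o=observe();R=np.array(o['tool_rot']);print(o['q'],np.degrees(np.arctan2(R[1,0],R[0,0])))
rows([[.4946,-.023,.20]])
E
```

```text
[-10.04839231  16.59733309  86.60199303   0.62485321  77.2666869
 -95.3834906 ] 175.1972025899695
[-1.6 -5.8  0.6]
```

>>> {"method": "move_arm", "body": {"series": "-0.6 -2 0 -10.6 1;-1.6 -5.8 0 -21.2 1;-1.6 -5.8 0 -31.8 1;-1.6 -5.8 0 -42.4 1;-1.6 -5.8 0 -53 1;-1.6 -5.8 0 -64.3 1;-1.6 -5.8 0 -64.3 1"}}

```text
time_s: 11.75
position: [0.4947, -0.0198, 0.2062]
tool_rot: [[-0.517, -0.856, -0.007], [-0.856, 0.517, 0.009], [-0.004, 0.011, -1.0]]
ft_force: [-0.4, 0.9, 0.7]
grip_width: 0.0854
gripper_force: 0.0
```

```bash
python3 - <<'E'
from h import *
o=observe();R=np.array(o['tool_rot']);print(o['position'],np.degrees(np.arctan2(R[1,0],R[0,0])))
for n in('wrist','top'):
    d=grab(n,'pics/e_%s.png'%n)
    for r in spotter.mark_of('scanner',n)[:2]: print(n,np.round(r['point'],4),round(r['score'],2))
    for r in spotter.cut_out('scanner',n)[:1]:
        k,_=cv2.findContours(r['pixels'].astype(np.uint8),0,2);k=max(k,key=cv2.contourArea)[:,0]
        w=np.array([onplane(d,p,.028)[:2] for p in k]);Q=cv2.minAreaRect((w*1000).astype(np.float32));print(r['score'],Q,cv2.boxPoints(Q).round())
E
```

```text
[ 0.49471933 -0.0197564   0.20620097] -121.12382285030358
wrist [0.5208 0.019  0.0018] 0.7
0.68 ((522.5877075195312, 18.400848388671875), (155.5947265625, 44.080116271972656), 59.57623291015625) [[464. -38.]
 [502. -60.]
 [581.  74.]
 [543.  97.]]
0.74 ((497.2071838378906, -349.6178283691406), (127.86597442626953, 10.236783981323242), 1.125667929649353) [[ 433. -346.]
 [ 433. -356.]
 [ 561. -353.]
 [ 561. -343.]]
```

View pics/e_wrist.png

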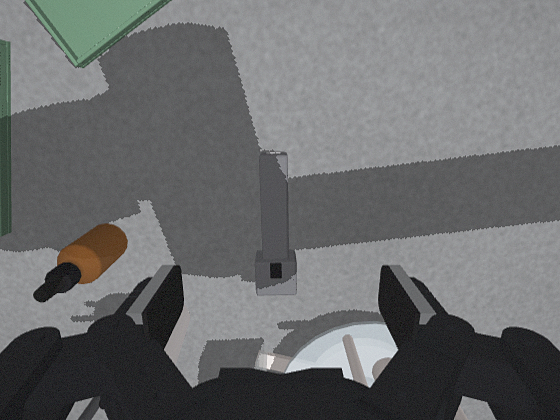

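The wrist view shows the scanner vertical in the picture, with its tail at (273,153) and its head at (276,272), nicely lined up with the open fingers. I'll go down on the tail and grip gently.

```bash
python3 - <<'E'
from h import *
rows([[.4956,-.0241,.1],[.4956,-.0241,.005]])
E
```

```text
[ 0.4 -0.4 10.6]
[ 0.4 -0.5 20.1]
```

>>> {"method": "move_arm", "body": {"series": "0.2 -0.2 6 -0.6 1;0.4 -0.4 12 -0.6 1;0.4 -0.5 17 -0.6 1;0.4 -0.5 20.1 -0.6 1;0.4 -0.5 20.1 -0.6 -0.34;0.4 -0.5 20.1 -0.6 -0.4;0.4 -0.5 20.1 -0.6 -0.4;0.4 -0.5 20.1 -0.6 -0.4", "force": 20}}

```text
time_s: 13.05
position: [0.4974, -0.0208, 0.0067]
tool_rot: [[-0.512, -0.859, -0.006], [-0.859, 0.512, 0.001], [0.002, 0.005, -1.0]]
ft_force: [-1.2, 0.0, 6.5]
grip_width: 0.0277
gripper_force: 20.0
```

>>> {"method": "move_arm", "body": {"series": "0 0 -1 0 -0.4;-0.1 0 -2 0 -0.4;-0.3 0 -3 0 -0.4;-0.5 0 -4 0 -0.4;-0.7 0 -4.8 0 -0.4;-0.7 0 -4.8 0 -0.4"}}

```text
time_s: 13.8
position: [0.5009, -0.0145, 0.0537]
tool_rot: [[-0.512, -0.859, -0.008], [-0.859, 0.512, 0.002], [0.002, 0.007, -1.0]]
ft_force: [-0.1, 0.5, -1.3]
grip_width: 0.0279
gripper_force: 19.9
```

```bash
python3 - <<'E'
from h import *
o=observe();print(o['position'],o['ft_force'],o['wrist_torque'],o['gripper_force'])
a=grab('scene');b=grab('top');c=grab('wrist')
for n,d in(('scene',a),('top',b),('wrist',c)):
    for r in spotter.mark_of('scanner',n)[:1]: print(n,np.round(r['point'],4),round(r['score'],2))
x=cv2.resize(a['pixels'][170:290,280:420],None,fx=3,fy=3,interpolation=2)
y=cv2.resize(c['pixels'][130:330,190:360],None,fx=1.8,fy=1.8,interpolation=2)
cv2.imwrite('pics/f.png',np.hstack([x,y]))
E
```

```text
[ 0.50086136 -0.01451929  0.05373574] [-0.12926536  0.4702548  -1.2697761 ] [-0.03704525  0.06520302  0.05015242] 19.9300816655159
scene [0.5269 0.033  0.0459] 0.59
wrist [0.5234 0.0234 0.0468] 0.6
```

View pics/f.png

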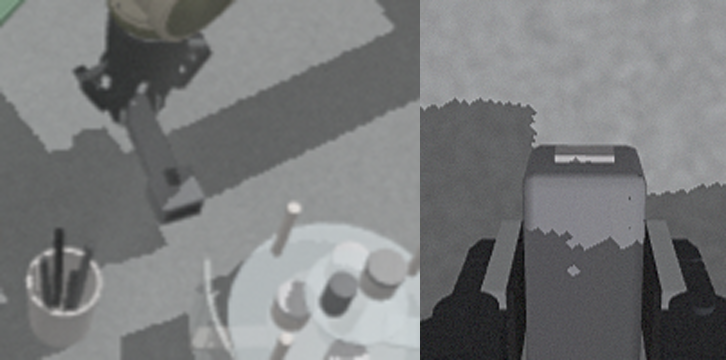

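It's held level (origin z about 0.046), so a 20 N grip doesn't pivot. I'll lower it again and loosen by opening width so that it pivots on its nose.

>>> {"method": "move_arm", "body": {"series": "0.2 0 1.5 0 -0.4;0.5 0 3 0 -0.4;0.7 0 4.3 0 -0.4;0.7 0 4.8 0 -0.4;0.7 0 4.8 0 -0.35;0.7 0 4.8 0 -0.35"}}

```text
time_s: 14.85
position: [0.4962, -0.0206, 0.0055]
tool_rot: [[-0.512, -0.859, -0.009], [-0.859, 0.512, 0.002], [0.003, 0.009, -1.0]]
ft_force: [-4.1, -0.8, 4.7]
grip_width: 0.0277
gripper_force: 11.8
```

>>> {"method": "move_arm", "body": {"series": "0 0 0 0 -0.345;0 0 0 0 -0.345"}}

```text
time_s: 15.1
position: [0.4963, -0.0205, 0.0055]
tool_rot: [[-0.512, -0.859, -0.009], [-0.859, 0.512, 0.002], [0.003, 0.009, -1.0]]
ft_force: [-3.8, -0.5, 5.6]
grip_width: 0.0281
gripper_force: 5.2
```

>>> {"method": "move_arm", "body": {"series": "0 0 0 0 -0.34;0 0 0 0 -0.34"}}

```text
time_s: 15.35
position: [0.4967, -0.0205, 0.0052]
tool_rot: [[-0.512, -0.859, -0.008], [-0.859, 0.512, 0.002], [0.003, 0.008, -1.0]]
ft_force: [-0.8, -0.2, -0.4]
grip_width: 0.0279
gripper_force: 0.3
```

>>> {"method": "move_arm", "body": {"series": "0 0 -0.8 0 -0.343;-0.1 0 -1.6 0 -0.343;-0.2 0 -2.4 0 -0.343;-0.4 0 -3.2 0 -0.343;-0.5 0 -4 0 -0.343;-0.7 0 -4.8 0 -0.343;-0.7 0 -4.8 0 -0.343"}}

```text
time_s: 16.23
position: [0.5009, -0.0146, 0.0538]
tool_rot: [[-0.512, -0.859, -0.007], [-0.859, 0.512, 0.002], [0.002, 0.007, -1.0]]
ft_force: [-0.8, -0.7, -0.6]
grip_width: 0.0282
gripper_force: 0.0
```

```bash
python3 - <<'E'
from h import *
o=observe();print(o['position'],o['ft_force'],o['wrist_torque'],o['gripper_force'])
a=grab('scene');c=grab('wrist')
for n,d in(('scene',a),('wrist',c)):
    for r in spotter.mark_of('scanner',n)[:1]: print(n,np.round(r['point'],4),round(r['score'],2))
    for r in spotter.find_in('scanner',n)[:1]: print(n,'surf',np.round(r['point'],4),round(r['score'],2))
x=cv2.resize(a['pixels'][170:290,280:420],None,fx=3,fy=3,interpolation=2)
y=cv2.resize(c['pixels'][130:330,190:360],None,fx=1.8,fy=1.8,interpolation=2)
cv2.imwrite('pics/g.png',np.hstack([x,y]))
E
```

```text
[ 0.50094443 -0.01459863  0.05384545] [-0.8293551  -0.66231416 -0.62833425] [-0.02853486  0.03939639  0.07979121] 0.0
scene [ 0.5229  0.0217 -0.002 ] 0.86
scene surf [0.5371 0.0481 0.0222] 0.63
wrist [0.5223 0.0203 0.0012] 0.85
wrist surf [0.5071 0.0007 0.0269] 0.79
```

View pics/g.png

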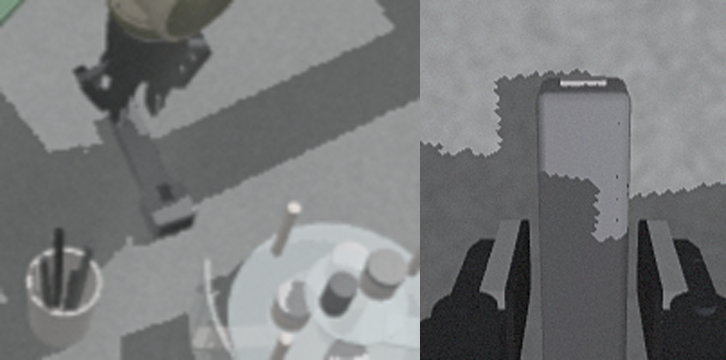

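It slipped out at zero grip force, so the scanner is still flat. I'll go again with a slightly firmer grip.

>>> {"method": "move_arm", "body": {"series": "0.2 0 1.5 0 -0.3;0.5 0 3 0 -0.3;0.8 0 4.3 0 -0.3;0.8 0 4.8 0 -0.347;0.8 0 4.8 0 -0.347;0.8 0 4.8 0 -0.347"}}

```text
time_s: 17.27
position: [0.4962, -0.0211, 0.0053]
tool_rot: [[-0.512, -0.859, -0.009], [-0.859, 0.512, 0.001], [0.003, 0.008, -1.0]]
ft_force: [-0.3, 0.3, -2.0]
grip_width: 0.0281
gripper_force: 3.8
```

>>> {"method": "move_arm", "body": {"series": "0 0 -0.6 0 -0.347;0 0 -1.2 0 -0.347"}}

```text
time_s: 17.52
position: [0.4963, -0.0211, 0.0178]
tool_rot: [[-0.512, -0.859, -0.009], [-0.859, 0.512, 0.001], [0.003, 0.008, -1.0]]
ft_force: [0.8, 0.0, -0.8]
grip_width: 0.0279
gripper_force: 2.9
```

```bash
cat > m.py <<'E'
from h import *
o=observe();print(o['time_s'],o['position'],np.round(o['ft_force'],1),np.round(o['wrist_torque'],3),o['gripper_force'])
for n in('scene','wrist'):
    grab(n)
    for r in spotter.mark_of('scanner',n)[:1]: print(n,np.round(r['point'],4),round(r['score'],2))
E
python3 m.py
```

```text
17.525 [ 0.49634162 -0.0210702   0.01779419] [ 0.8  0.  -0.8] [ 0.056 -0.001  0.009] 2.875157631933689
scene [0.5219 0.0229 0.0041] 0.88
wrist [0.5152 0.0171 0.0044] 0.97
```

>>> {"method": "move_arm", "body": {"series": "-0.1 0 -0.7 0 -0.348;-0.2 0 -1.4 0 -0.348;-0.3 0 -2.1 0 -0.348"}}

```text
time_s: 18.1
position: [0.498, -0.0185, 0.0388]
tool_rot: [[-0.512, -0.859, -0.009], [-0.859, 0.512, 0.001], [0.003, 0.008, -1.0]]
ft_force: [0.2, -1.2, -1.2]
grip_width: 0.0282
gripper_force: 3.9
```

```bash
python3 m.py
```

```text
18.1 [ 0.49804053 -0.01847677  0.03876622] [ 0.2 -1.2 -1.2] [-0.049 -0.016  0.011] 3.9123111963272095
scene [0.5214 0.0206 0.0205] 0.6
wrist [0.5168 0.0152 0.0219] 0.76
```

Grip is up 33 mm and the origin is at about 21 mm, so it's pivoting on its nose. I'll finish the lift to about 20° and clamp.

>>> {"method": "move_arm", "body": {"series": "-0.1 0 -0.5 0 -0.348;-0.2 0 -1.0 0 -0.348;-0.2 0 -1.0 0 -0.5;-0.2 0 -1.0 0 -0.6;-0.2 0 -1.0 0 -0.6", "force": 80}}

```text
time_s: 18.92
position: [0.4992, -0.0169, 0.0482]
tool_rot: [[-0.513, -0.859, -0.009], [-0.859, 0.513, 0.001], [0.003, 0.008, -1.0]]
ft_force: [0.7, -0.5, 0.2]
grip_width: 0.0263
gripper_force: 79.6
```

>>> {"method": "move_arm", "body": {"series": "0 0 -5 0 -0.6;0 0 -10 0 -0.6;0 0 -13 0 -0.6;0 0 -13 0 -0.6"}}

```text
time_s: 19.42
position: [0.5008, -0.0172, 0.1798]
tool_rot: [[-0.512, -0.859, -0.005], [-0.859, 0.512, 0.0], [0.002, 0.005, -1.0]]
ft_force: [0.7, -0.6, -1.5]
grip_width: 0.0263
gripper_force: 79.7
```

```bash
python3 m.py; python3 - <<'E'
from h import *
a=grab('scene');t=grab('top')
for r in spotter.mark_of('scanner','top')[:1]: print('top',np.round(r['point'],4),round(r['score'],2))
m=spotter.cut_out('scanner','scene')
print([r['score'] for r in m])
x=cv2.resize(a['pixels'][150:290,270:420],None,fx=4,fy=4,interpolation=2)
cv2.imwrite('pics/i.png',x); np.save('m.npy',m[0]['pixels'])
E
```

```text
19.425 [ 0.50082973 -0.01719529  0.17976604] [ 0.7 -0.6 -1.5] [-0.032  0.062  0.011] 79.68884825706482
scene [0.5201 0.0189 0.1563] 0.56
wrist [0.5185 0.0135 0.1537] 0.91
[]Traceback (most recent call last):
  File "<stdin>", line 7, in <module>
IndexError: list index out of range
```

View pics/i.png

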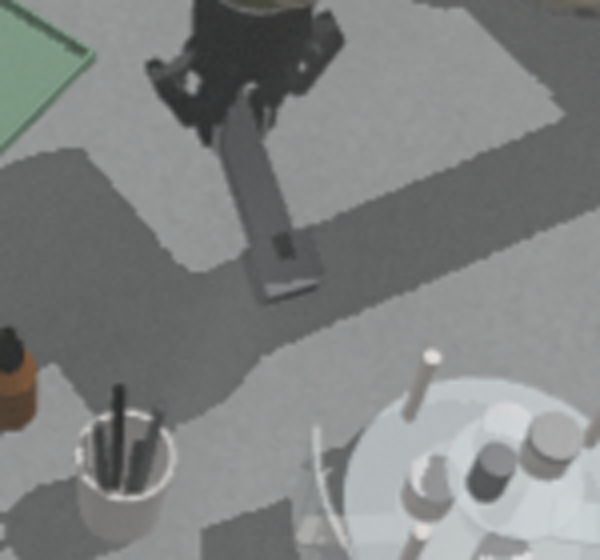

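The picture shows the scanner held nose-down, with the head's front edge at about (265,303) to (322,283) in the crop. The network marks imply a tilt of 18–19°. I'll carry it round on the robot's side to above the scan pose.

```bash
python3 - <<'E'
from h import *
rows([[.49,0,.27],[.35,.08,.28],[.30,.25,.28],[.33,.42,.28],[.40,.51,.27],[.406,.5035,.1167]])
E
```

```text
[-0.9  1.8 -9.2]
[ -0.6  18.  -10.1]
[-12.6  31.  -10. ]
[-28.8  37.1 -10. ]
[-40.1  35.7  -9.1]
[-39.9  34.7   6.3]
```

>>> {"method": "move_arm", "body": {"series": "0 1 -5 0 -0.6;-0.8 4 -9 5 -0.6;-0.7 9 -10 14 -0.6;-0.6 14 -10 24 -0.6;-0.6 18 -10 34 -0.6;-4 22 -10 44 -0.6;-8 26 -10 54 -0.6;-12.6 31 -10 64 -0.6"}}

```text
time_s: 20.82
position: [0.3109, 0.2153, 0.2802]
tool_rot: [[-1.0, -0.001, -0.009], [-0.001, 1.0, 0.002], [0.009, 0.002, -1.0]]
ft_force: [1.1, 0.5, -0.8]
grip_width: 0.0265
gripper_force: 79.6
```

```bash
python3 - <<'E'
from h import *
o=observe();R=np.array(o['tool_rot']);print(o['position'],np.degrees(np.arctan2(R[1,0],R[0,0])),o['q'])
rows([[.33,.42,.28],[.40,.51,.27],[.406,.5035,.1167]])
E
```

```text
[0.31086634 0.21526736 0.28019085] -179.95126073588526 [ 16.43393864   2.04012487  92.2877708    0.22878278  86.13489692
 -73.63075182]
[-1.9 20.5  0. ]
[-8.9 29.5  1. ]
[-9.7 28.8 16.3]
```

>>> {"method": "move_arm", "body": {"series": "-0.5 5 0 9 -0.6;-1 10 0 18 -0.6;-1.5 15 0 27 -0.6;-2.5 20 0 36 -0.6;-5 24 0 45 -0.6;-7.5 28 0.5 54 -0.6;-9.4 29 3 60.5 -0.6;-9.6 28.9 6 60.5 -0.6"}}

```text
time_s: 21.82
position: [0.4062, 0.5044, 0.2178]
tool_rot: [[-0.496, 0.868, -0.009], [0.868, 0.497, 0.001], [0.006, -0.008, -1.0]]
ft_force: [0.6, 0.4, -2.8]
grip_width: 0.0265
gripper_force: 79.6
```

```bash
python3 m.py; python3 - <<'E'
from h import *
a=grab('top')
for r in spotter.mark_of('scanner','top')[:1]: print('top',np.round(r['point'],4),round(r['score'],2))
for n in('top','scene'):
    for k in('label','scanner_spot'):
        for r in spotter.mark_of(k,n)[:1]: print(n,k,np.round(r['point'],4),round(r['score'],2))
o=observe();R=np.array(o['tool_rot']);print(o['position'],np.degrees(np.arctan2(R[1,0],R[0,0])))
E
```

```text
21.825 [0.40618678 0.50437742 0.21779622] [ 0.6  0.4 -2.8] [0.11  0.038 0.034] 79.58536148071289
scene [0.4269 0.4783 0.1962] 0.72
wrist [0.4218 0.4694 0.1945] 0.9
top [0.4269 0.4717 0.1996] 0.7
top label [0.4987 0.3372 0.0602] 0.87
top scanner_spot [ 0.4988 -0.3576  0.0008] 0.44
scene label [0.5001 0.3398 0.056 ] 0.76
[0.40523498 0.50375382 0.22093239] 119.85259024634166
```

```bash
python3 - <<'E'
from h import *
rows([[.406,.502,.1155]])
B=[]
th0=None
for n in('scene','wrist','top'):
    d=grab(n); m=spotter.cut_out('scanner',n)
    if not m: print(n,'none');continue
    ys,xs=np.nonzero(m[0]['pixels']); px=np.c_[xs,ys].astype(float)
    o=observe();R=np.array(o['tool_rot']);tcp=np.array(o['position']);be=np.arctan2(-R[1,0],-R[0,0]);h=np.array([np.cos(be),np.sin(be),0]);l=np.array([-h[1],h[0],0])
    for th in np.radians([8,12,16,20,24,28]):
        b=np.cos(th)*h-np.array([0,0,np.sin(th)]);u=np.sin(th)*h+np.array([0,0,np.cos(th)])
        og=tcp+.037*h+np.array([0,0,-.0235])
        V=[og+x*b+y*l+z*u for x in(.035,.075) for y in(-.022,.022) for z in(0,.034)]
        q=np.array([proj(d,v) for v in V]);hull=cv2.convexHull(q.astype(np.float32))
        a=proj(d,og+.035*b+.017*u);e=proj(d,og+.075*b+.017*u);t=(e-a)/np.hypot(*(e-a))
        print(n,round(m[0]['score'],2),np.degrees(th).round(),'tip model',round(float(((q-a)@t).max()),1),'mask',round(float(np.percentile((px-a)@t,99.7)),1),'px/head',np.hypot(*(e-a)).round(1))
E
```

```text
[-0.3  0.  10.5]
scene 0.75 8.0 tip model 20.5 mask 20.9 px/head 18.0
scene 0.75 12.0 tip model 20.0 mask 20.0 px/head 18.1
scene 0.75 16.0 tip model 19.4 mask 19.2 px/head 18.2
scene 0.75 20.0 tip model 18.7 mask 18.5 px/head 18.2
scene 0.75 24.0 tip model 18.9 mask 17.8 px/head 18.1
scene 0.75 28.0 tip model 18.9 mask 17.1 px/head 17.9
wrist 0.64 8.0 tip model 75.0 mask -7.5 px/head 45.0
wrist 0.64 12.0 tip model 70.0 mask -5.1 px/head 40.1
wrist 0.64 16.0 tip model 65.0 mask -2.4 px/head 35.4
wrist 0.64 20.0 tip model 60.1 mask 0.5 px/head 30.8
wrist 0.64 24.0 tip model 55.2 mask 3.7 px/head 26.4
wrist 0.64 28.0 tip model 50.5 mask 7.0 px/head 22.1
top 0.86 8.0 tip model 22.8 mask 22.7 px/head 20.2
top 0.86 12.0 tip model 22.4 mask 21.7 px/head 20.5
top 0.86 16.0 tip model 22.1 mask 20.9 px/head 20.7
top 0.86 20.0 tip model 21.8 mask 20.2 px/head 20.8
top 0.86 24.0 tip model 21.4 mask 19.7 px/head 20.8
top 0.86 28.0 tip model 21.9 mask 19.1 px/head 20.7
```

Nose-on-table geometry gives 19 ± 2°, which is fine. Descending to the scan pose.

>>> {"method": "move_arm", "body": {"series": "-0.1 0 3 0 -0.6;-0.2 0 6 0 -0.6;-0.3 0 8.5 0.3 -0.6;-0.3 0 10 0.3 -0.6;-0.3 0 10.5 0.3 -0.6;-0.3 0 10.5 0.3 -0.6"}}

```text
time_s: 23.38
position: [0.406, 0.5014, 0.1154]
tool_rot: [[-0.493, 0.87, -0.008], [0.87, 0.493, 0.002], [0.006, -0.006, -1.0]]
ft_force: [0.9, 0.7, -1.9]
grip_width: 0.0266
gripper_force: 79.7
```

```bash
python3 - <<'E'
from h import *
S=[];L=[]
for n in('scene','top','wrist'):
    d=grab(n,'pics/j_%s.png'%n)
    for k,A in(('scanner',S),('label',L)):
        for r in spotter.mark_of(k,n)[:1]: print(n,k,np.round(r['point'],4),round(r['score'],2));A.append(r['point'])
o=observe();R=np.array(o['tool_rot']);be=np.arctan2(-R[1,0],-R[0,0]);th=np.radians(19)
h=np.array([np.cos(be),np.sin(be),0]);z=np.array([0,0,1.])
tcp=np.array(o['position']);print(o['time_s'],tcp,np.degrees(be))
for og in(tcp+.037*h-.0235*z,np.mean(S,0)):
    sp=og+.155*(np.cos(th)*h-np.sin(th)*z)+.017*(np.sin(th)*h+np.cos(th)*z);print('spot',sp,'label',np.mean(L,0))
    e=np.array([.4994,.3383,.0585])-sp;print('err tool cm',R.T@e*100)
E
```

```text
scene scanner [0.4247 0.4697 0.0933] 0.68
scene label [0.4978 0.3372 0.0604] 0.97
top scanner [0.4251 0.468  0.0943] 0.81
top label [0.5033 0.3373 0.061 ] 0.83
wrist scanner [0.422  0.4677 0.0924] 0.86
23.825 [0.40580599 0.50122399 0.11504966] -60.45561256007169
spot [0.49904585 0.33672059 0.05716041] label [0.50055 0.33725 0.0607 ]
err tool cm [ 0.12070896  0.10779449 -0.13399425]
spot [0.49892858 0.3361523  0.05894409] label [0.50055 0.33725 0.0607 ]
err tool cm [0.1633413  0.14721608 0.04436089]
```

>>> {"method": "move_arm", "body": {"series": "0.1 0.1 0 0 -0.6;0.1 0.1 0 0 -0.6;0.1 0.1 0 0 -0.6;0.1 0.1 0 0 -0.6;0.1 0.1 0 0 -0.6;0.1 0.1 0 0 -0.6;0.1 0.1 0 0 -0.6;0.1 0.1 0 0 -0.6"}}

```text
time_s: 24.82
position: [0.4062, 0.5025, 0.1149]
tool_rot: [[-0.493, 0.87, -0.009], [0.87, 0.493, 0.002], [0.006, -0.007, -1.0]]
ft_force: [0.5, 0.7, -1.4]
grip_width: 0.0265
gripper_force: 79.7
```

>>> {"method": "move_arm", "body": {"series": "0 0 0 0 -0.6;0 0 0 0 -0.6;0 0 0 0 -0.6;0 0 0 0 -0.6;0 0 0 0 -0.6;0 0 0 0 -0.6;0 0 0 0 -0.6;0 0 0 0 -0.6"}}

```text
time_s: 25.82
position: [0.4062, 0.5025, 0.1149]
tool_rot: [[-0.493, 0.87, -0.009], [0.87, 0.493, 0.001], [0.006, -0.007, -1.0]]
ft_force: [0.3, -0.3, -0.9]
grip_width: 0.0262
gripper_force: 79.7
```

View pics/j_scene.png

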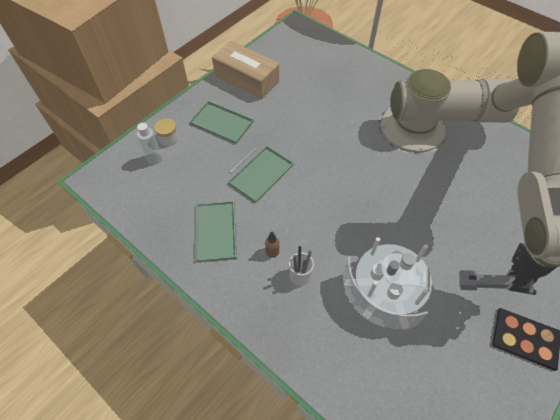

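```bash
python3 - <<'E'
from h import *
# tilt check: fit origin height & pitch to the scene + top + wrist scanner masks (hull of two boxes, IoU)
from scipy.optimize import minimize
o=observe();R=np.array(o['tool_rot']);tcp=np.array(o['position']);be=np.arctan2(-R[1,0],-R[0,0]);h=np.array([np.cos(be),np.sin(be),0]);l=np.array([-h[1],h[0],0]);Z=np.array([0,0,1.])
D=[]
for n in('scene','top'):
    d=grab(n);m=spotter.cut_out('scanner',n)
    if m:D.append((d,m[0]['pixels']));print(n,m[0]['score'],m[0]['pixels'].sum())
def f(v):
    dh,dl,dz,th=v;b=np.cos(th)*h-np.sin(th)*Z;u=np.sin(th)*h+np.cos(th)*Z;og=tcp+dh*h+dl*l+dz*Z;s=0
    for d,m in D:
        M=np.zeros((1680,2240),np.uint8)
        for x0,x1,w,t in((-.025,.035,.014,.026),(.035,.075,.022,.034)):
            q=np.array([proj(d,og+x*b+y*l+z*u) for x in(x0,x1) for y in(-w,w) for z in(0,t)])
            cv2.fillConvexPoly(M,cv2.convexHull((q*4+1.5).round().astype(np.int32)),1)
        mm=cv2.resize(m.astype(np.uint8),(2240,1680),interpolation=0).copy()
        s+=(M&mm).sum()/(M|mm).sum()
    return s
for t in(5,10,15,20,25,30):
    best=max((f((dh,dl,dz,np.radians(t))),dh,dl,dz) for dh in(.033,.037,.041) for dl in(-.003,0,.003) for dz in(-.029,-.0235,-.018))
    print(t,np.round(best,4))
print(observe()['time_s']); rows([[.38,.52,.25],[.33,.42,.27],[.31,.22,.27]])
E
```

```text
scene 0.94 827
top 0.72 3873
5 [ 0.7444  0.041   0.     -0.029 ]
10 [ 0.7716  0.041   0.003  -0.0235]
15 [ 0.7857  0.041   0.003  -0.018 ]
20 [ 0.7904  0.041   0.003  -0.018 ]
25 [ 0.7917  0.037   0.     -0.0235]
30 [ 0.7755  0.037   0.     -0.018 ]
26.025
[  2.9  -1.5 -13.5]
[ -3.3 -10.8 -15.5]
[-19.8 -22.4 -15.5]
```

Held still for about 2.6 s. The scene picture shows the scanner head at (467,281), square on to the label side and clear of the carousel. Now I'll carry it to above the tray.

>>> {"method": "move_arm", "body": {"series": "1.5 -0.5 -4 0 -0.6;2.5 -1 -9 -4 -0.6;1 -5 -13.5 -14 -0.6;-3 -10 -15.5 -24 -0.6;-8 -13.5 -15.5 -34 -0.6;-13 -17 -15.5 -44 -0.6;-17 -20 -15.5 -54 -0.6;-20 -23 -15.5 -61.9 -0.6"}}

```text
time_s: 27.02
position: [0.3056, 0.2133, 0.2705]
tool_rot: [[-1.0, -0.03, -0.008], [-0.03, 1.0, 0.001], [0.008, 0.002, -1.0]]
ft_force: [1.3, -0.0, -0.5]
grip_width: 0.0263
gripper_force: 79.7
```

```bash
python3 - <<'E'
from h import *
o=observe();R=np.array(o['tool_rot']);print(o['position'],np.degrees(np.arctan2(R[1,0],R[0,0])))
rows([[.33,.02,.25],[.40,-.15,.2],[.471,-.271,.15]])
E
```

```text
[0.3055658  0.21326659 0.27051141] -178.29009899438947
[ -1.9 -19.4   2. ]
[ -8.4 -36.6   6.9]
[-15.2 -48.9  11.8]
```

>>> {"method": "move_arm", "body": {"series": "-0.5 -5 0.5 0 -0.6;-1 -11 1 0 -0.6;-2 -17 2 0 -0.6;-3.5 -23 3.5 0 -0.6;-5.5 -29 5 0 -0.6;-8 -35 7 0 -0.6;-10.5 -41 9 0 -0.6;-13 -46 11 0 -0.6"}}

```text
time_s: 28.02
position: [0.4422, -0.2341, 0.1619]
tool_rot: [[-1.0, -0.024, -0.008], [-0.024, 1.0, 0.001], [0.008, 0.001, -1.0]]
ft_force: [0.6, -0.2, -0.4]
grip_width: 0.0263
gripper_force: 79.7
```

```bash
python3 - <<'E'
from h import *
o=observe();R=np.array(o['tool_rot']);print(o['position'],np.degrees(np.arctan2(R[1,0],R[0,0])))
for n in('scene','top','wrist'):
    d=grab(n)
    for k in('scanner','tray','cuticle_pusher'):
        for r in spotter.mark_of(k,n)[:3]: print(n,k,np.round(r['point'],4),round(r['score'],2))
    for r in spotter.cut_out('tray',n)[:3]:
        k,_=cv2.findContours(r['pixels'].astype(np.uint8),0,2);k=max(k,key=cv2.contourArea)[:,0]
        w=np.array([onplane(d,p,.012)[:2] for p in k]);print(cv2.minAreaRect((w*1000).astype(np.float32)))
rows([[.471,-.271,.15],[.471,-.271,.06]])
E
```

```text
[ 0.44218668 -0.2340797   0.16186408] -178.59961046322113
scene scanner [ 0.4813 -0.2283  0.1383] 0.79
scene tray [ 4.270e-01 -5.309e-01 -3.000e-04] 0.95
scene tray [ 7.514e-01 -2.292e-01 -2.000e-04] 0.92
scene tray [ 5.030e-01 -2.705e-01  2.000e-04] 0.91
scene cuticle_pusher [ 0.4971 -0.3598 -0.0025] 0.54
((505.6053771972656, -268.5653991699219), (200.78135681152344, 122.81101989746094), 1.3742982149124146)
((756.2986450195312, -232.36087036132812), (204.57504272460938, 124.84711456298828), 45.36503601074219)
((428.23321533203125, -529.3641967773438), (130.32586669921875, 205.63589477539062), 12.661690711975098)
top tray [ 0.7506 -0.2352  0.0008] 0.81
top tray [ 0.4284 -0.536   0.0015] 0.78
top tray [ 0.5028 -0.2757 -0.0006] 0.76
top cuticle_pusher [ 0.4999 -0.3585  0.0012] 0.54
((553.415771484375, -268.2154235839844), (122.30990600585938, 98.30317687988281), 88.75562286376953)
((751.6510009765625, -230.43824768066406), (196.65403747558594, 122.78860473632812), 45.88017272949219)
((425.04644775390625, -530.2665405273438), (119.86619567871094, 200.53887939453125), 12.008659362792969)
wrist scanner [ 0.4767 -0.2297  0.1412] 0.66
wrist tray [ 5.028e-01 -2.706e-01 -2.000e-04] 0.89
wrist cuticle_pusher [ 0.4981 -0.3542 -0.0005] 0.58
((411.6859436035156, -464.7545166015625), (121.24736785888672, 76.82049560546875), 11.770529747009277)
((548.5548706054688, -227.021240234375), (183.74200439453125, 76.69922637939453), 1.3311123847961426)
((483.54754638671875, -271.549560546875), (160.69168090820312, 121.11752319335938), 1.4009478092193604)
[-2.8 -4.   1.2]
[-2.9 -4.  10.2]
```

>>> {"method": "move_arm", "body": {"series": "-1.5 -2 0.6 0 -0.6;-2.8 -4.2 1.5 0 -0.6;-2.8 -4.2 5 0 -0.6;-2.8 -4.2 8 0 -0.6;-2.8 -4.2 10 0 -0.6;-2.8 -4.2 10 0 -0.45;-2.8 -4.2 10 0 -0.45", "force": 25}}

```text
time_s: 29.65
position: [0.4703, -0.2733, 0.0628]
tool_rot: [[-1.0, -0.025, -0.008], [-0.025, 1.0, 0.0], [0.008, 0.001, -1.0]]
ft_force: [0.4, -0.6, -0.9]
grip_width: 0.0265
gripper_force: 79.8
```

>>> {"method": "move_arm", "body": {"series": "0.1 0 0.5 0 -0.45;0.2 0 1 0 -0.45;0.4 0 1.5 0 -0.45;0.6 0 2 0 -0.45;0.8 0 2.5 0 -0.45"}}

```text
time_s: 30.28
position: [0.4621, -0.2735, 0.0377]
tool_rot: [[-1.0, -0.025, -0.007], [-0.025, 1.0, 0.0], [0.007, 0.0, -1.0]]
ft_force: [-0.7, 1.6, 6.6]
grip_width: 0.0263
gripper_force: 80.6
```

```bash
python3 m.py; python3 -c "
from h import *
grab('top')
for r in spotter.mark_of('tray','scene')[:3]: print(np.round(r['point'],4))"
```

```text
30.275 [ 0.46209522 -0.27351479  0.03769231] [-0.7  1.6  6.6] [ 0.402 -0.854  0.204] 80.60797691345215
scene [ 0.5051 -0.2682  0.018 ] 0.61
[ 7.533e-01 -2.311e-01  3.000e-04]
[ 4.264e-01 -5.313e-01  5.000e-04]
[ 0.5013 -0.2691 -0.0033]
```

>>> {"method": "move_arm", "body": {"series": "0 0 0 0 -0.38;0.1 0 0.5 0 -0.38;0.3 0 1 0 -0.37;0.5 0 1.5 0 -0.37;0.6 0 2 0 -0.37;0.7 0 2.3 0 -0.37", "force": 20}}

```text
time_s: 31.32
position: [0.4545, -0.2734, 0.0137]
tool_rot: [[-1.0, -0.025, -0.009], [-0.025, 1.0, 0.002], [0.009, 0.002, -1.0]]
ft_force: [0.1, -0.7, 2.6]
grip_width: 0.0271
gripper_force: 45.9
```

```bash
python3 m.py; python3 -c "
from h import *
for n in('scene','top','wrist'):
    grab(n)
    for r in spotter.mark_of('tray',n)[:3]: print(n,np.round(r['point'],4))"
```

```text
31.325 [ 0.45445216 -0.27336383  0.01368704] [ 0.1 -0.7  2.6] [-0.202 -0.569 -0.049] 45.86661458015442
scene [ 0.5039 -0.2689  0.0045] 0.85
wrist [ 0.5011 -0.2716  0.003 ] 0.68
scene [ 0.4267 -0.5305 -0.0007]
scene [ 0.7555 -0.2281 -0.0008]
scene [ 0.5031 -0.2689 -0.0058]
top [ 0.5044 -0.2763 -0.0014]
top [ 0.4282 -0.5373 -0.0029]
top [ 0.7522 -0.233   0.0014]
```

Nearly flat and centred. I'll press a little more, then release gently.

>>> {"method": "move_arm", "body": {"series": "0 0 0.2 0 -0.37;0 0 0.4 0 -0.36;0 0 0.5 0 -0.35;0 0 0.5 0 -0.34;0 0 0.4 0 -0.3;0 0 0.3 0 -0.2;0 0 0.2 0 0;0 0 0.2 0 0"}}

```text
time_s: 32.83
position: [0.4544, -0.2734, 0.0121]
tool_rot: [[-1.0, -0.025, -0.009], [-0.025, 1.0, 0.001], [0.009, 0.002, -1.0]]
ft_force: [0.7, -0.6, -0.1]
grip_width: 0.0425
gripper_force: 0.0
```

>>> {"method": "move_arm", "body": {"series": "0 0 -1.5 0 0;0 0 -4 0 0;0 0 -9 0 0;0 0 -14 0 0;0 0 -18 0 0;0 0 -18 0 0"}}

```text
time_s: 33.58
position: [0.4568, -0.2742, 0.1959]
tool_rot: [[-1.0, -0.025, -0.004], [-0.025, 1.0, -0.004], [0.004, -0.003, -1.0]]
ft_force: [0.4, -0.3, -0.8]
grip_width: 0.0428
gripper_force: 0.0
```

```bash
python3 m.py; python3 -c "
from h import *
P=[]
for n in('scene','top','wrist'):
    P.append(grab(n)['pixels'])
    for k in('tray','scanner','label','cuticle_pusher','pen_cup','dropper_bottle'):
        for r in spotter.mark_of(k,n)[:3 if k=='tray' else 1]: print(n,k,np.round(r['point'],4),round(r['score'],2))
cv2.imwrite('pics/k.png',np.hstack([cv2.resize(P[0][130:280,200:330],(390,450)),cv2.resize(P[2],(400,450))]))"
```

```text
33.575 [ 0.4568331  -0.27422746  0.19590972] [ 0.4 -0.3 -0.8] [ 0.03   0.02  -0.019] 0.0
scene [ 0.5075 -0.2689  0.0025] 0.64
wrist [ 0.502  -0.2737  0.0064] 0.81
scene tray [ 0.7534 -0.2311 -0.0026] 0.79
scene tray [ 0.4301 -0.5291  0.001 ] 0.65
scene tray [ 0.5014 -0.271  -0.0041] 0.61
scene scanner [7.003e-01 5.250e-02 5.000e-04] 0.73
scene label [0.5027 0.3376 0.0589] 0.92
scene cuticle_pusher [ 0.4963 -0.3577 -0.0027] 0.45
scene pen_cup [ 0.692  -0.0559 -0.0027] 0.68
scene dropper_bottle [ 0.6935 -0.0549 -0.0041] 0.84
top tray [ 0.4234 -0.5395 -0.002 ] 0.93
top tray [0.5423 0.2615 0.0012] 0.66
top tray [ 7.500e-01 -2.348e-01 -5.000e-04] 0.6
top label [0.4982 0.3382 0.0602] 0.97
top pen_cup [0.6984 0.0541 0.0007] 0.93
top dropper_bottle [ 0.6945 -0.0592 -0.0028] 0.55
wrist tray [ 0.425  -0.5309  0.0007] 0.57
wrist cuticle_pusher [ 0.4994 -0.3533 -0.002 ] 0.76
wrist pen_cup [7.008e-01 5.390e-02 1.000e-04] 0.86
wrist dropper_bottle [ 0.6905 -0.0605 -0.0015] 0.46
```

View pics/k.png

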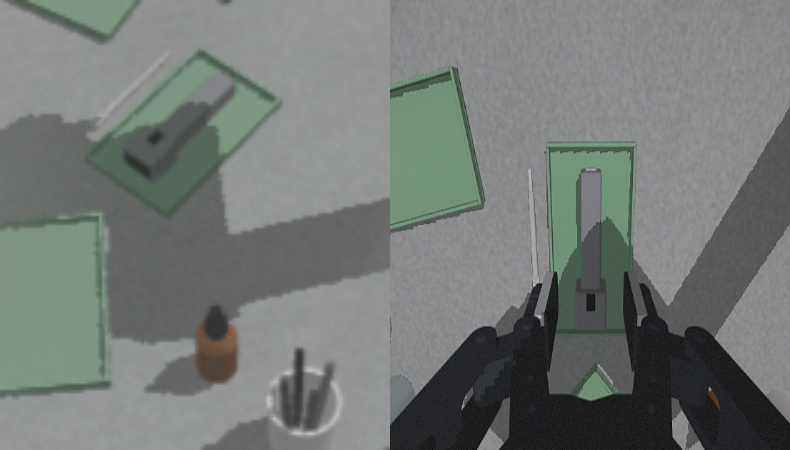

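The scanner lies flat and centred inside the tray: the wrist view shows its tail at (591,170) and its head at (591,310). The bystanders stand where they were and the label is clear, so I'm handing it in.

```bash
python3 -c "
from h import *
print(order.close_job())"
```

```text
the job is handed in; nothing more can be done
None
```

I turned the label clear of the guard, held the scanner on it for about 2.6 s, and laid the scanner flat in the nearest green tray; the job is handed in at about 34 s, with no verdict returned. The scan tilt (about 19°, ±2°) was estimated from geometry, not measured directly.

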